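# Seat the setting rod in the length gauge

## Robot

A 6-joint arm with a two-finger parallel gripper is mounted at the origin on a cart in front of the work surface, level with it; the furniture and walls round the work are solid. World frame = base frame: x ahead of the robot, y to its left, z up, the work surface at z = 0. Lengths are in mm, angles in rad, forces in N, time in s.
With the tool pointing down it reaches from about 300 to 825 mm from the base axis. Payload 5.4 kg.
Tool frame: the origin (TCP) lies midway between the tips of the shut fingers; the grasp point (between the pads) lies 19 mm behind it; z points along the fingers, y is the line along which they close (so a half turn about z gives the same grasp; the last joint's range is limited). The gripper opens to 92 mm and grips with 3 to 60 N. Pads are 20 mm wide; open, the fingers measure 128 mm over their backs; the gripper's body (75 mm by 189 mm) begins 69 mm behind the grasp point.
Start: joints at [-1.351, 0.158, 1.597, -0, 1.386, -0.21], TCP at [239.571, -522.696, 214.601] pointing down, gripper open.
Joint ranges: [-2.91, 2.91], [-0.94, 2.29], [0.18, 2.7], [-1.29, 4.43], [0.17, 2.64], [-3, 3]. Speed limits (rad/s): [2.57, 2.57, 3.14, 3.14, 3.14, 3.14].

## Interface

Orientations are given as a 3x3 rotation matrix whose columns are the frame's x, y, z axes.
In Python, from cell import manip gives the robot as it stands.
- The arm moves only by the tool send_rows, never from a script. Its arguments are lists of equal length, an entry for each row: "slide": the shift along the world's x, y, z in m, a list of three; "roll": the turn about the world's z in degrees. A call has exactly 5 rows; each row shifts and turns the commanded pose from where the row before left it; what a row does not reach is not made up. A row lasts 1/8 s, in which the tool goes at most 62.5 mm and 10.7 degrees, less where a joint would pass 70% of its speed; a pose out of reach is approached as far as the arm can. A call with a gripper value outside its range is refused whole. "fingers" is the gripper command: -1 is fully open, 1 is shut, values between are in proportion, set as the call begins (left out, the last holds). The fingers move at their own pace and stop on an object; the grip force is fixed at half the most. Time passes only in rows, so rows that do not move let the fingers close, or fill a call up. It gives the time, the measured TCP pose, the force, the opening and the grip force at its end, in the units of the state.
- manip.get_obs(): the state, without advancing time (a new reading comes with each control period).
- manip.get_image(name): name is "side" or "top"; returns (picture, depth): 384x512x3 uint8, red, green, blue; 384x512 float32, mm along the optical axis (not along the pixel's ray), 0 where there is no reading.
- manip.calibration(name): a dict with "intrinsics" (3x3 intrinsics, pixels), "world_to_cam" (4x4, takes a point from world to camera coordinates). Camera axes: x right, y up, looking along -z (the intrinsics and any distortion apply to the point x, -y, -z); pixel columns grow to the right and rows downward; lengths in mm; the calibration is good to about 2 mm. A picture is of the moment at which its call begins. calibration takes no time and is no camera call.
- manip.hand_in(): hands the job in; it is judged then, once.
The state is a dict: "t": time; "joint_positions": joint angles; "joint_velocities": joint speeds; "effort": joint torques, N m; "ee_pos": TCP position; "tool_rot": TCP orientation; "ft_force": force on the tool from outside, world axes, zero at the start; "moment": the same for the moment, N m; "finger_gap": finger opening in mm; "gripper_force": force on a finger pad.
Only numpy, scipy, OpenCV 4.12 (cv2) and the standard library are available. Lean on these libraries where they do the work, as an engineer would, in place of code of your own. Each camera call takes 0.05 s, during which the arm holds its last target. There are 200 camera calls.

## Task

Take the steel rod from its black rest and lay it in the V-groove of the gauge rail with its domed end towards the white gauge head, still outside the head, and let go. Then push it gently along the groove until the rod is home against the sprung stop hidden inside the head, without straining the stop, and leave it resting there; leave the timer, dish and carton alone.

Things in the scene. Friction and masses are not known exactly. Their poses are not given: they have to be found in the camera images.
- rod: plain steel rod, 18 mm diameter, 150 mm long, 0.24 to 0.43 kg. Origin: its middle, on its axis; x runs along it to the domed nose; the other end is flat, near two thin dark rings. It starts level in the rest, axis 42 mm above the worktop, its middle within 8 mm of the rest's. Grip it across the middle from above. Pushing it along the groove takes about 2 to 5 N against friction.
- rod_nose (a point): tip of the rod's domed nose, on the rod's axis
- rod_tail (a point): centre of the rod's flat end face, on the rod's axis
- rod_rest: black plastic rest, fixed to the worktop: base 130 x 56 x 10 mm, two V saddles 16 mm long centred 50 mm either side of the middle, free gap of 84 mm between them for the fingers (down to the base, 10 mm above the worktop). Origin: centre of its underside; x along the rod it carries.
- v_rail: grey base plate (70 mm wide, 10 mm thick, x = -97 to +165 mm) with two aluminium V supports in line, fixed. Origin: on the worktop under the middle of the gap between them; x runs along the groove to the gauge head. Rear support x = -85 to -27 mm, front one +27 to +75 mm; the gap between is free for fingers down to 10 mm above the worktop.
- gauge_head: white closed housing, fixed at the end of the rail, 75 mm long (and a 12 mm dark cap behind), 60 mm wide, top 78 mm above the worktop. Origin: on the worktop under its middle, 118.5 mm ahead of the rail's origin; axes as the rail's. Front face at x = -37.5 mm. A sprung stop pad inside, out of sight, meets the rod's nose.
- bench_timer: white timer 62 x 66 x 18 mm lying on the worktop; leave alone. Origin: centre of underside.
- petri_a: clear round dish with lid, 61 mm diameter, 13 mm high; leave alone. Origin: centre of underside.
- cover_slips: small carton 41 x 56 x 50 mm; leave alone. Origin: centre of underside.
- groove (a point): where the axis of a rod lying in the 90-degree V-groove passes the middle of the gap: rail x = 0, y = 0, 48 mm above the worktop; the V walls end 4 mm below this axis. A rod laid with its middle at rail x = -12 to 0 mm lies outside the head, its nose 6 to 18 mm short of it and its flat end level with the rear end of the rear support or up to 12 mm behind.
- head_mouth (a point): centre of the round mouth, 28 mm diameter, in the head's front face, on the groove's rod axis. The stop pad stands 13 to 37 mm behind it: this differs from set-up to set-up and is not measured, it must be felt. The pad gives about 3 N per mm, hard end after 5 mm; over 15 N on it strains the gauge. Let go, it presses the rod back a little until friction holds it, still in touch.
There are look-alikes about, which are no part of the job. What is shaped like the rod but red is not meant.

How it is judged:
By the outcome, as a careful person would: the job done as asked, in the order asked, and still so for the second after the job is handed in, with the robot touching nothing.
It also fails if it takes over 59 s, if anything falls off the work surface, if the arm or the gripper's body presses on something with over 40 N, if the wrist force passes 120 N, or if a joint passes its speed limit or range.

## Working session

There is one attempt and no reset: what is moved stays moved. The work goes in short steps, Python scripts to look and compute and a tool call to move; the robot and the scene stay as the last step left them, time stands still between calls to the robot, and variables do not carry over. Pictures are saved under pics/ and viewed, at most 10 in all, crops included, and the job is handed in when it is done.

Besides the shell and the picture viewer there is one more tool, called after "Emit:" by a JSON object that holds its "method" and its "body". send_rows: Moves the arm, as the interface text tells. Its arguments: {"type":"object","properties":{"slide":{"type":"array"},"roll":{"type":"array"},"fingers":{"type":"number"}},"required":["slide","roll"]}

```bash
mkdir -p pics; cat > h.py <<'E'
import numpy as np, cv2
from cell import manip
def snap(n,f):
    p,d=manip.get_image(n); cv2.imwrite(f'pics/{f}.png',p[:,:,::-1]); np.save(f'pics/{f}.npy',d); return p,d
def P(n,d,u,v,z=None):
    c=manip.calibration(n);K=np.array(c['intrinsics']);M=np.linalg.inv(np.array(c['world_to_cam']))
    r=np.linalg.inv(K)@[u,v,1]; r=np.array([r[0],-r[1],-r[2]])
    o=M[:3,3]; w=M[:3,:3]@r
    if z is None: return o+w*d[int(round(v)),int(round(u))]
    return o+w*(z-o[2])/w[2]
E
python3 - <<'E'
from h import *
for n in('top','side'):
    snap(n,n+'0'); c=manip.calibration(n); print({k:(np.round(v,2).tolist() if k!='x' else 0) for k,v in c.items()})
o=manip.get_obs(); print(o)
E
```

```text
{'intrinsics': [[466.13, 0.0, 252.36], [0.0, 466.13, 188.91], [0.0, 0.0, 1.0]], 'world_to_cam': [[0.03, -1.0, -0.02, 56.83], [0.99, 0.02, 0.1, -572.14], [-0.1, -0.02, 1.0, -1229.85], [0.0, 0.0, 0.0, 1.0]]}
{'intrinsics': [[360.3, 0.0, 259.99], [0.0, 360.3, 194.74], [0.0, 0.0, 1.0]], 'world_to_cam': [[-0.98, -0.19, 0.03, 540.8], [0.11, -0.43, 0.9, -89.53], [-0.16, 0.88, 0.45, -844.24], [0.0, 0.0, 0.0, 1.0]]}
{'t': 0.1, 'joint_positions': array([-1.35109196e+00,  1.58960655e-01,  1.59811206e+00,  3.08120774e-05,
        1.38621829e+00, -2.10092232e-01]), 'joint_velocities': array([ 8.07070331e-04, -1.42644097e-03, -3.24806003e-03,  6.60751202e-05,
       -7.26129869e-04, -1.10415734e-03]), 'effort': array([ 3.20075360e-04, -3.86499488e+01, -3.22961211e+01,  7.03101209e-02,
        3.38446023e-02, -4.65776964e-05]), 'ee_pos': array([ 239.46089926, -522.1362948 ,  213.72876368]), 'tool_rot': array([[ 9.09052954e-01,  4.16680467e-01, -3.40579869e-04],
       [ 4.16680430e-01, -9.09051511e-01,  1.66412698e-03],
       [ 3.83804562e-04, -1.65469251e-03, -9.99998557e-01]]), 'ft_force': array([ 0.03853769, -0.02348051,  0.02178752]), 'moment': array([0.02542885, 0.01366248, 0.04524763]), 'gripper_force': 0.0, 'finger_gap': 92.10733103278992}
```

View pics/top0.png

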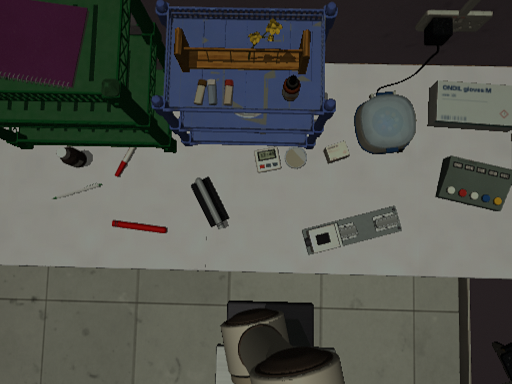

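View pics/side0.png

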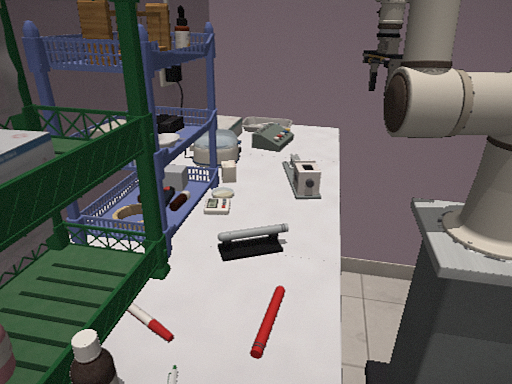

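Top view: the rod lies in the black rest around (210,203). The rail runs from (400,215) to the head at (320,240). The timer, dish and carton sit at about (267,160), (296,158) and (337,152). I'll enlarge the rest and the rail next.

```bash
python3 - <<'E'
import cv2,numpy as np
t=cv2.imread('pics/top0.png'); s=cv2.imread('pics/side0.png')
a=cv2.resize(t[170:240,180:240],None,fx=5,fy=5,interpolation=cv2.INTER_CUBIC)
b=cv2.resize(t[195:265,295:410],None,fx=4,fy=4,interpolation=cv2.INTER_CUBIC)
c=cv2.resize(s[215:265,210:300],None,fx=4,fy=4,interpolation=cv2.INTER_CUBIC)
d=cv2.resize(s[145:205,275:330],None,fx=4,fy=4,interpolation=cv2.INTER_CUBIC)
o=np.zeros((600,800,3),'u1')
for im,x,y in((a,0,0),(b,310,0),(c,0,360),(d,400,300)):
    o[y:y+im.shape[0],x:x+im.shape[1]]=im[:600-y,:800-x]
cv2.imwrite('pics/crops.png',np.clip(o.astype(int)*1.6,0,255).astype('u1'))
E
```

```text
(no output)
```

View pics/crops.png

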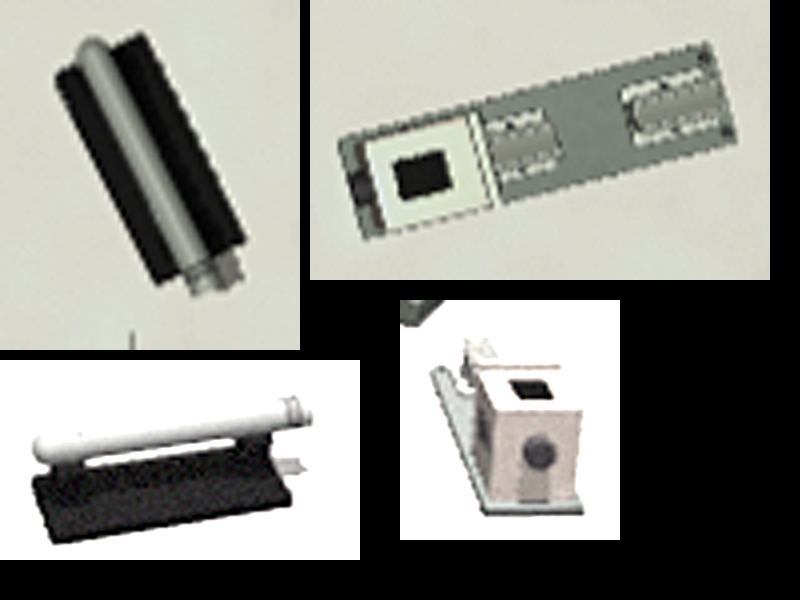

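The nose is at the far end of the rest, top pixel (198,178). The ringed tail is at (221,228). The head is at the left (+y) end of the rail. Next I'll fit the rod and rail in metric coordinates from depth.

```bash
cat >> h.py <<'E'
def cloud(n,d):
    c=manip.calibration(n);K=np.array(c['intrinsics']);M=np.linalg.inv(np.array(c['world_to_cam']))
    v,u=np.mgrid[:384,:512]; q=np.stack([(u-K[0,2])/K[0,0]*d,-(v-K[1,2])/K[1,1]*d,-d],-1)
    return q@M[:3,:3].T+M[:3,3]
E
python3 - <<'E'
from h import *
p=cv2.imread('pics/top0.png'); d=np.load('pics/top0.npy'); W=cloud('top',d)
g=p.max(2)
print('table z',np.median(W[235:255,180:280,2]), np.median(W[235:260,420:500,2]))
def rect(m,name):
    q=W[m][:,:2].astype('f4'); r=cv2.minAreaRect(q); print(name,m.sum(),np.round(r[0],1),np.round(r[1],1),round(r[2],2)); print(np.round(cv2.boxPoints(r),1).tolist()); return q
R=np.zeros(g.shape,bool);R[172:235,182:236]=1
z=W[...,2]
m=R&(z>30)&(g>55); q=rect(m,'rod'); print('zmax',np.percentile(z[m],[5,50,95]))
rect(R&(z>4)&(z<20)&(g<45),'restbase')
R[:]=0;R[200:262,298:405]=1
rect(R&(z>5),'rail'); rect(R&(z>65),'head top'); print(np.median(z[R&(z>65)]))
rect(R&(z>25)&(z<62)&(W[...,1]<-170),'supports')
for u,v in((198.4,178.4),(221,228)): print(P('top',d,u,v,42))
# plate corners from crop
for x,y in((339,138),(368,240),(709,43),(738,140)): print('plate',P('top',d,295+(x-310+.5)/4-.5,195+(y+.5)/4-.5,10).round(1))
for x,y in((372,134),(472,112),(494,205),(390,240)): print('headtop',P('top',d,295+(x-310+.5)/4-.5,195+(y+.5)/4-.5,78).round(1))
E
```

```text
table z 0.8149676781566768 1.6105415518718473
rod 321 [502.  153.3] [227.3  61.2] 48.08
[[403.29998779296875, 89.19999694824219], [448.79998779296875, 48.29999923706055], [600.5999755859375, 217.39999389648438], [555.0999755859375, 258.29998779296875]]
zmax [43.48684962 49.54790125 53.92302737]
restbase 564 [536.1 188.2] [128.2  55.3] 28.17
[[466.5, 182.3000030517578], [492.6000061035156, 133.60000610351562], [605.7000122070312, 194.10000610351562], [579.5999755859375, 242.89999389648438]]
rail 2843 [ 465. -148.] [165.2 393.3] 1.49
[[377.29998779296875, 46.400001525878906], [387.5, -346.70001220703125], [552.7000122070312, -342.3999938964844], [542.4000244140625, 50.79999923706055]]
head top 740 [434.5 -57.6] [ 65.5 203.6] 10.14
[[384.29998779296875, 36.79999923706055], [420.20001220703125, -163.60000610351562], [484.70001220703125, -152.10000610351562], [448.79998779296875, 48.29999923706055]]
78.60323340461423
supports 377 [ 480.4 -241.7] [ 27.  151.7] 15.62
[[447.0, -172.3000030517578], [487.8999938964844, -318.29998779296875], [513.9000244140625, -311.1000061035156], [473.0, -165.0]]
[594.12911304 215.88134383  42.        ]
[463.21484642 151.04624322  42.        ]
plate [466.  -65.9  10. ]
plate [398.  -86.4  10. ]
plate [ 536.6 -315.7   10. ]
plate [ 471.4 -334.9   10. ]
headtop [468.2 -80.8  78. ]
headtop [ 483.9 -144.7   78. ]
headtop [ 425.  -159.2   78. ]
headtop [401.1 -93.2  78. ]
```

Emit:
{"method": "send_rows", "body": {"slide": [[0.02,0.047,0],[0.02,0.047,0],[0.02,0.047,0],[0.02,0.047,0],[0.02,0.047,0]], "roll": [0.6,0.6,0.6,0.6,0.6], "fingers": -1}}

```text
t: 0.72
ee_pos: [339.8, -285.9, 214.2]
tool_rot: [[0.886, 0.464, -0.0], [0.464, -0.886, 0.001], [0.0, -0.001, -1.0]]
ft_force: [-0.4, -0.8, 0.2]
finger_gap: 91.9
gripper_force: 0.0
```

Emit:
{"method": "send_rows", "body": {"slide": [[0.02,0.047,0],[0.02,0.047,0],[0.02,0.047,0],[0.02,0.047,0],[0.02,0.047,0]], "roll": [0,0,0,0,0]}}

```text
t: 1.35
ee_pos: [439.8, -51.0, 214.4]
tool_rot: [[0.886, 0.464, -0.0], [0.464, -0.886, -0.0], [-0.0, -0.0, -1.0]]
ft_force: [0.8, -0.3, -0.6]
finger_gap: 91.7
gripper_force: 0.0
```

Emit:
{"method": "send_rows", "body": {"slide": [[0.02,0.047,-0.01],[0.02,0.047,-0.01],[0.02,0.047,-0.02],[0.01,0.047,-0.02],[0.01,0.047,-0.02]], "roll": [0,0,0,0,0]}}

```text
t: 1.98
ee_pos: [519.5, 183.9, 133.6]
tool_rot: [[0.886, 0.464, -0.0], [0.464, -0.886, -0.0], [-0.001, -0.0, -1.0]]
ft_force: [0.3, -0.9, -0.0]
finger_gap: 91.9
gripper_force: 0.0
```

```bash
python3 - <<'E'
from h import *
p=cv2.imread('pics/top0.png'); d=np.load('pics/top0.npy')
g=p.max(2)
# rod silhouette: grey on black; per-row bounds between saddles/base rows
pts=[]
for v in range(186,222):
    row=g[v,185:236].astype(int); i=np.where(row<45)[0]; a,b=i[0],i[-1]
    k=[j for j in range(a,b) if row[j]>60]
    if len(k)>2: pts.append((185+np.average(k,weights=row[k]),v))
W=np.array([P('top',d,u,v,44)[:2] for u,v in pts]).astype('f4')
l=cv2.fitLine(W,cv2.DIST_HUBER,0,.01,.01).ravel(); print(len(W),l,np.degrees(np.arctan2(l[1],l[0])))
snap('side','side1'); o=manip.get_obs(); print(o['t'],o['ee_pos'],o['tool_rot'][:,0],o['joint_positions'])
E
```

```text
36 [8.8380367e-01 4.6785796e-01 5.2582520e+02 1.8391461e+02] 27.895342
2.025 [517.78682842 188.42920298 130.45095021] [ 0.88471701  0.46612004 -0.00281367] [0.12762553 0.17916406 1.74626704 0.00361327 1.22043387 1.21227872]
```

View pics/side1.png

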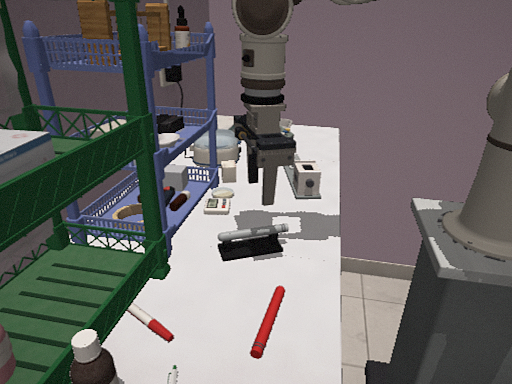

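The side view shows the open gripper above and apparently behind the rest, with the fingertips near (268,205). I'll check this against the projected TCP.

```bash
python3 - <<'E'
from h import *
def pr(n,X):
    c=manip.calibration(n);q=np.array(c['world_to_cam'])@[*X,1];K=np.array(c['intrinsics'])
    return (K@[q[0]/-q[2],-q[1]/-q[2],1])[:2].round(1)
o=manip.get_obs();e=o['ee_pos'];y=o['tool_rot'][:,1];print(o['t'],e)
print(pr('side',e),pr('side',e+46*y),pr('side',e-46*y))
for X in((594,216,42),(462,150,42),(528,184,42)):print(pr('side',X))
for X in((594,216,42),(462,150,42),(528,184,42)):print(pr('top',X))
E
```

```text
2.025 [517.78682842 188.42920298 130.45095021]
[260.1 194.4] [253.6 184.8] [267.3 205.1]
[219.4 235.4]
[288.2 226.6]
[254.6 231.1]
[198.4 178.4]
[221.4 228.5]
[209.4 203.3]
```

Emit:
{"method": "send_rows", "body": {"slide": [[0.008,0.003,0],[0,0,-0.02],[0,0,-0.02],[0,0,-0.02],[0,0,0]], "roll": [0,0,0,0,0]}}

```text
t: 2.65
ee_pos: [527.0, 184.0, 73.7]
tool_rot: [[0.887, 0.462, -0.002], [0.462, -0.887, -0.001], [-0.002, -0.001, -1.0]]
ft_force: [-0.4, 0.0, 0.2]
finger_gap: 92.1
gripper_force: 0.0
```

Emit:
{"method": "send_rows", "body": {"slide": [[0,0,-0.015],[0,0,-0.015],[0,0,-0.011],[0,0,-0.01],[0,0,0]], "roll": [0,0,0,0,0]}}

```text
t: 3.28
ee_pos: [526.8, 185.2, 22.6]
tool_rot: [[0.886, 0.464, -0.002], [0.464, -0.886, -0.0], [-0.002, -0.001, -1.0]]
ft_force: [-0.1, -0.2, 1.0]
finger_gap: 91.9
gripper_force: 0.0
```

Emit:
{"method": "send_rows", "body": {"slide": [[0,0,0],[0,0,0],[0,0,0],[0,0,0],[0,0,0]], "roll": [0,0,0,0,0], "fingers": 1}}

```text
t: 3.9
ee_pos: [527.6, 185.3, 23.7]
tool_rot: [[0.886, 0.464, 0.0], [0.464, -0.886, 0.0], [0.0, 0.0, -1.0]]
ft_force: [-0.3, -0.3, 0.2]
finger_gap: 44.5
gripper_force: 0.0
```

Emit:
{"method": "send_rows", "body": {"slide": [[0,0,0],[0,0,0],[0,0,0],[0,0,0],[0,0,0]], "roll": [0,0,0,0,0]}}

```text
t: 4.53
ee_pos: [527.6, 185.2, 23.6]
tool_rot: [[0.886, 0.464, 0.0], [0.464, -0.886, -0.0], [-0.0, 0.0, -1.0]]
ft_force: [0.6, -1.4, 0.1]
finger_gap: 16.8
gripper_force: 30.0
```

Emit:
{"method": "send_rows", "body": {"slide": [[0,0,0.005],[0,0,0.01],[0,0,0.02],[0,0,0.03],[0,0,0.03]], "roll": [0,0,0,0,0]}}

```text
t: 5.15
ee_pos: [527.3, 185.4, 119.9]
tool_rot: [[0.886, 0.464, -0.0], [0.464, -0.886, 0.0], [-0.0, -0.0, -1.0]]
ft_force: [-0.1, -0.1, -2.1]
finger_gap: 16.9
gripper_force: 30.0
```

Emit:
{"method": "send_rows", "body": {"slide": [[0,0,0.02],[0,0,0],[0,0,0],[0,0,0],[0,0,0]], "roll": [0,0,0,0,0]}}

```text
t: 5.78
ee_pos: [527.0, 185.2, 137.6]
tool_rot: [[0.886, 0.464, -0.002], [0.464, -0.886, -0.0], [-0.002, -0.001, -1.0]]
ft_force: [0.1, 0.3, -3.1]
finger_gap: 17.3
gripper_force: 30.0
```

```bash
python3 - <<'E'
from h import *
p,d=snap('side','side2'); q,_=snap('top','top2'); o=manip.get_obs(); print(o)
a=cv2.resize(p[150:270,200:330,::-1],(520,480),interpolation=cv2.INTER_CUBIC)
cv2.imwrite('pics/side2c.png',np.clip(a.astype(int)*1.4,0,255).astype('u1'))
E
```

```text
{'t': 5.875, 'joint_positions': array([1.21653816e-01, 1.88122324e-01, 1.71987347e+00, 2.45379283e-05,
       1.23459377e+00, 1.21035984e+00]), 'joint_velocities': array([-4.89576125e-04, -4.33140324e-03, -5.16972026e-03,  6.36834456e-05,
       -8.17013928e-04,  4.66725715e-04]), 'effort': array([ 6.41256149e-03, -3.95005524e+01, -3.18028986e+01,  3.79564986e-02,
       -5.60113345e-02, -1.25850333e-04]), 'ee_pos': array([527.27732238, 185.26388575, 138.04722757]), 'tool_rot': array([[ 8.86031026e-01,  4.63624887e-01, -9.92346542e-04],
       [ 4.63625027e-01, -8.86031503e-01, -9.79852136e-05],
       [-9.24678682e-04, -3.73258753e-04, -9.99999503e-01]]), 'ft_force': array([ 0.85282309, -0.70628209, -2.73971862]), 'moment': array([-0.02609431,  0.02767665,  0.01677854]), 'gripper_force': 29.992343187332153, 'finger_gap': 17.18833081679808}
```

View pics/side2c.png

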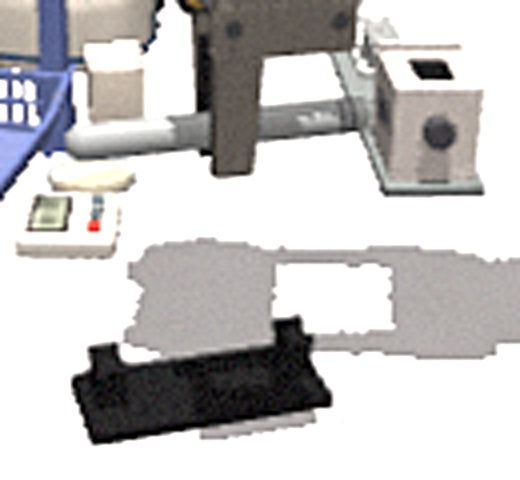

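The rod is held and roughly level. The nose is at crop (66,140), i.e. side pixel (216.5,185), and the tail at about (291,177). I'll compare these with the projected positions to get the grip offset.

```bash
python3 - <<'E'
from h import *
from scipy.optimize import least_squares
def pr(n,X):
    c=manip.calibration(n);q=np.array(c['world_to_cam'])@[*X,1];K=np.array(c['intrinsics'])
    return (K@[q[0]/-q[2],-q[1]/-q[2],1])[:2].round(1)
o=manip.get_obs();e=o['ee_pos']+[0,0,19.];x=o['tool_rot'][:,0]
for s in(70,75,80,-70,-75,-80): print(s,pr('side',e+s*x),pr('top',e+s*x))
# top: nose visible? 
q=cv2.imread('pics/top2.png'); d=np.load('pics/top2.npy'); W=cloud('top',d)
m=(abs(W[...,2]-165)<12)&(abs((W[...,:2]-e[:2])@[-x[1],x[0]])<14)
s=(W[...,:2]-e[:2])@x[:2]; print(m.sum(), np.percentile(s[m],[0,2,98,100]) if m.sum() else '')
E
```

```text
70 [220.  184.4] [191.4 174.7]
75 [217.4 184.7] [190.5 172.9]
80 [214.8 184.9] [189.6 171. ]
-70 [289.8 177.4] [216.3 226.5]
-75 [292.2 177.1] [217.3 228.3]
-80 [294.6 176.9] [218.2 230.2]
5 [-71.04448581 -70.83366478 156.61851567 175.74884527]
```

Emit:
{"method": "send_rows", "body": {"slide": [[-0.002,-0.015,0.01],[-0.003,-0.03,0.01],[-0.004,-0.035,0],[-0.004,-0.035,0],[-0.004,-0.035,0]], "roll": [3,6,6,6,6]}}

```text
t: 6.5
ee_pos: [510.4, 34.2, 158.6]
tool_rot: [[0.576, 0.817, 0.0], [0.817, -0.576, -0.0], [0.0, 0.0, -1.0]]
ft_force: [0.1, 0.8, -3.3]
finger_gap: 16.9
gripper_force: 30.0
```

Emit:
{"method": "send_rows", "body": {"slide": [[-0.004,-0.035,0],[-0.004,-0.035,0],[-0.004,-0.035,0],[-0.004,-0.035,0],[-0.004,-0.035,0]], "roll": [6,6,6,6,6]}}

```text
t: 7.12
ee_pos: [490.4, -140.8, 158.6]
tool_rot: [[0.09, 0.996, 0.0], [0.996, -0.09, 0.0], [0.0, 0.0, -1.0]]
ft_force: [0.5, 0.2, -3.1]
finger_gap: 17.0
gripper_force: 30.0
```

Emit:
{"method": "send_rows", "body": {"slide": [[-0.004,-0.035,0],[-0.004,-0.035,0],[-0.003,-0.02,-0.02],[0,-0.009,-0.02],[0,0,-0.01]], "roll": [6,6,6,3.4,0]}}

```text
t: 7.75
ee_pos: [478.9, -238.8, 107.3]
tool_rot: [[-0.274, 0.962, -0.001], [0.962, 0.274, 0.001], [0.002, -0.001, -1.0]]
ft_force: [1.1, 0.0, -2.7]
finger_gap: 16.9
gripper_force: 30.0
```

Emit:
{"method": "send_rows", "body": {"slide": [[0,0,-0.01],[0,0,-0.01],[0,0,0],[0,0,0],[0,0,0]], "roll": [0,0,0,0,0]}}

```text
t: 8.38
ee_pos: [480.0, -238.9, 89.2]
tool_rot: [[-0.276, 0.961, 0.001], [0.961, 0.276, -0.001], [-0.001, 0.001, -1.0]]
ft_force: [0.1, 0.2, -2.7]
finger_gap: 17.6
gripper_force: 30.0
```

```bash
python3 - <<'E'
from h import *
p,d=snap('side','side3'); q,_=snap('top','top3'); o=manip.get_obs(); print(o['t'],o['ee_pos'],np.degrees(np.arctan2(o['tool_rot'][1,0],o['tool_rot'][0,0])),o['joint_positions'],o['ft_force'])
t=cv2.resize(q[190:265,295:415,::-1],None,fx=5,fy=5,interpolation=cv2.INTER_CUBIC)
s=cv2.resize(p[125:205,255:345,::-1],None,fx=4,fy=4,interpolation=cv2.INTER_CUBIC)[:220]
O=np.zeros((600,600,3),'u1');O[:375]=t;O[380:600,:360]=s
cv2.imwrite('pics/c3.png',np.clip(O.astype(int)*1.4,0,255).astype('u1'))
E
```

```text
8.475 [ 479.8425144  -238.86865337   89.03242433] 106.02720212610781 [-6.87491374e-01  1.91981305e-01  1.82155784e+00  3.11971832e-06
  1.12723156e+00 -9.67220317e-01] [ 0.33232131  0.35140952 -2.29667806]
```

View pics/c3.png

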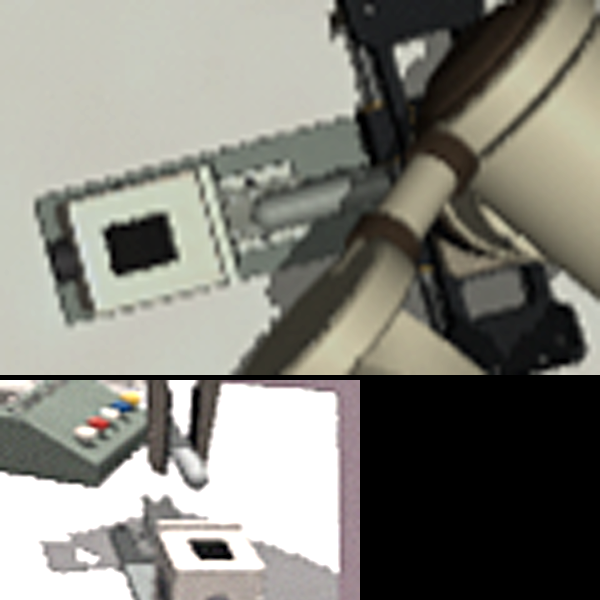

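The rod is over the groove, with its nose at crop (255,208), i.e. top pixel (346,231.5). Next I'll express the nose, supports and head in the rail frame.

```bash
python3 - <<'E'
from h import *
t=np.radians(106.);x=np.array([np.cos(t),np.sin(t)]);y=np.array([-x[1],x[0]]);o=np.array([477.4,-233.4])
f=lambda X:(round(float((X[:2]-o)@x),1),round(float((X[:2]-o)@y),1))
e=manip.get_obs()['ee_pos'];print('tcp',f(e))
c3=lambda a,b,z:f(P('top',None,295+(a+.5)/5-.5,190+(b+.5)/5-.5,z))
c0=lambda a,b,z:f(P('top',None,295+(a-310+.5)/4-.5,195+(b+.5)/4-.5,z))
print('nose',c3(255,208,108),'axis',c3(335,191,108))
print('front sup mid',c0(520,142,44),'rear',c0(670,106,44))
print('rear corners',[c0(*a,44) for a in((622,92),(706,69),(718,117),(632,145))])
print('plate',[c0(*a,10) for a in((339,138),(368,240),(709,43),(738,140))])
print('head',[c0(*a,78) for a in((372,134),(472,112),(494,205),(390,240))], 'front edge now',[c3(*a,78) for a in((208,163),(234,280))])
E
```

```text
tcp (-5.9, -0.8)
nose (68.8, -4.0) axis (28.0, -2.1)
front sup mid (52.7, -3.2) rear (-49.0, -1.2)
rear corners [(-21.1, -18.0), (-78.7, -18.6), (-77.5, 13.7), (-17.8, 17.2)]
plate [(164.2, -35.3), (163.2, 35.8), (-95.4, -34.2), (-95.9, 33.7)]
head [(149.2, -33.2), (83.5, -30.7), (85.8, 29.9), (155.8, 34.7)] front edge now [(80.5, -31.0), (83.7, 29.8)]
```

Emit:
{"method": "send_rows", "body": {"slide": [[0,0,-0.01],[0,0,-0.015],[0,0,-0.015],[0,0,-0.01],[0,0,-0.003]], "roll": [0,0,0,0,0]}}

```text
t: 9.1
ee_pos: [478.9, -238.2, 34.4]
tool_rot: [[-0.276, 0.961, -0.002], [0.961, 0.276, 0.001], [0.002, -0.001, -1.0]]
ft_force: [0.0, -0.2, -2.1]
finger_gap: 17.3
gripper_force: 30.0
```

Emit:
{"method": "send_rows", "body": {"slide": [[0,0,-0.002],[0,0,-0.001],[0,0,-0.001],[0,0,0],[0,0,0]], "roll": [0,0,0,0,0]}}

```text
t: 9.72
ee_pos: [479.7, -238.8, 31.8]
tool_rot: [[-0.276, 0.961, 0.0], [0.961, 0.276, -0.0], [-0.0, 0.0, -1.0]]
ft_force: [0.2, 0.0, -3.4]
finger_gap: 17.2
gripper_force: 30.0
```

Emit:
{"method": "send_rows", "body": {"slide": [[0,0,-0.001],[0,0,0],[0,0,-0.001],[0,0,0],[0,0,0]], "roll": [0,0,0,0,0]}}

```text
t: 10.35
ee_pos: [479.6, -238.8, 29.7]
tool_rot: [[-0.276, 0.961, 0.0], [0.961, 0.276, -0.0], [-0.0, 0.0, -1.0]]
ft_force: [-1.5, 0.2, -1.4]
finger_gap: 17.3
gripper_force: 30.0
```

Emit:
{"method": "send_rows", "body": {"slide": [[-0.0005,0,-0.0005],[0,0,0],[-0.0005,0,-0.0003],[0,0,0],[0,0,0]], "roll": [0,0,0,0,0]}}

```text
t: 10.98
ee_pos: [479.5, -238.9, 29.5]
tool_rot: [[-0.276, 0.961, 0.002], [0.961, 0.276, -0.001], [-0.001, 0.002, -1.0]]
ft_force: [2.0, 3.1, 4.9]
finger_gap: 17.1
gripper_force: 30.0
```

Emit:
{"method": "send_rows", "body": {"slide": [[0,0,0],[0,0,0],[0,0,0],[0,0,0],[0,0,0]], "roll": [0,0,0,0,0], "fingers": -0.4}}

```text
t: 11.6
ee_pos: [478.5, -238.7, 28.7]
tool_rot: [[-0.276, 0.961, -0.0], [0.961, 0.276, 0.0], [0.0, -0.0, -1.0]]
ft_force: [-0.7, 0.8, 0.1]
finger_gap: 63.5
gripper_force: 0.0
```

Emit:
{"method": "send_rows", "body": {"slide": [[0,0,0.005],[0,0,0.01],[0,0,0.02],[0,0,0.02],[0,0,0.015]], "roll": [0,0,0,0,0]}}

```text
t: 12.22
ee_pos: [479.1, -239.1, 100.5]
tool_rot: [[-0.276, 0.961, 0.001], [0.961, 0.276, -0.001], [-0.002, 0.001, -1.0]]
ft_force: [1.2, 0.1, 0.0]
finger_gap: 64.4
gripper_force: 0.0
```

Emit:
{"method": "send_rows", "body": {"slide": [[0.007,-0.025,0.02],[0.007,-0.024,0],[0.007,-0.024,0],[0.007,-0.024,0],[0.001,-0.003,0]], "roll": [0,0,0,0,0], "fingers": 1}}

```text
t: 12.85
ee_pos: [507.7, -339.8, 119.2]
tool_rot: [[-0.275, 0.961, 0.0], [0.961, 0.275, -0.0], [-0.001, 0.0, -1.0]]
ft_force: [1.1, 0.2, 0.6]
finger_gap: 16.4
gripper_force: 0.0
```

```bash
python3 - <<'E'
from h import *
p,d=snap('side','side4'); q,_=snap('top','top4'); o=manip.get_obs(); print(o['t'],o['ee_pos'],o['ft_force'],o['finger_gap'])
t=cv2.resize(q[190:265,295:415,::-1],None,fx=5,fy=5,interpolation=cv2.INTER_CUBIC)
s=cv2.resize(p[125:205,255:345,::-1],None,fx=4,fy=4,interpolation=cv2.INTER_CUBIC)[:220]
O=np.zeros((600,600,3),'u1');O[:375]=t;O[380:600,:360]=s
cv2.imwrite('pics/c4.png',np.clip(O.astype(int)*1.4,0,255).astype('u1'))
E
```

```text
12.95 [ 507.413902   -338.35963248  118.81441894] [-0.2909923   0.87509831  0.56912261] 8.309691830533309
```

View pics/c4.png

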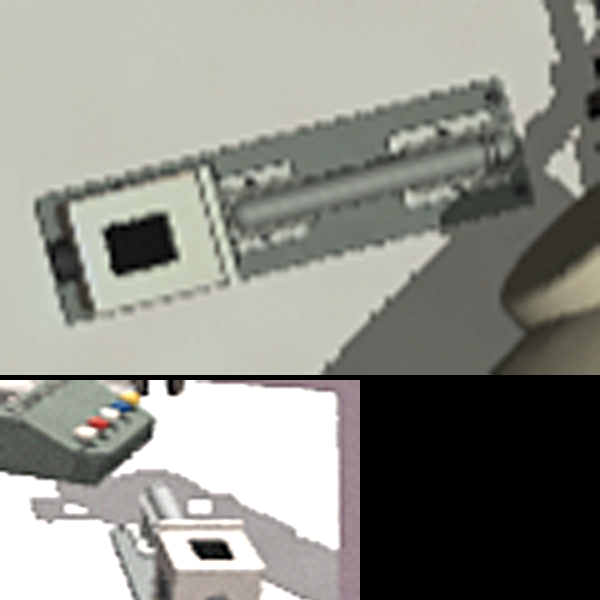

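The rod lies centred in both Vs. Its nose is at crop (235,213), just short of the head (front edge about (225,210)), and its tail is at (511,151).

```bash
python3 - <<'E'
from h import *
t=np.radians(106.);x=np.array([np.cos(t),np.sin(t)]);y=np.array([-x[1],x[0]]);o=np.array([477.4,-233.4])
f=lambda X:(round(float((X[:2]-o)@x),1),round(float((X[:2]-o)@y),1))
ob=manip.get_obs();print('tcp',f(ob['ee_pos']),ob['tool_rot'][:,0],f(np.array([479.,-238.9,0])))
c3=lambda a,b,z:f(P('top',None,295+(a+.5)/5-.5,190+(b+.5)/5-.5,z))
print('nose',c3(235,213,48),'tail',c3(511,151,50))
E
```

```text
tcp (-109.2, 0.1) [-2.75793152e-01  9.61216797e-01  6.36972500e-04] (-5.7, -0.0)
nose (68.9, -1.8) tail (-79.2, 3.3)
```

Emit:
{"method": "send_rows", "body": {"slide": [[0,0,-0.02],[0,0,-0.02],[0,0,-0.02],[0,0,-0.01],[0,0,-0.002]], "roll": [0,0,0,0,0], "fingers": 1}}

```text
t: 13.58
ee_pos: [507.1, -338.2, 45.6]
tool_rot: [[-0.276, 0.961, -0.001], [0.961, 0.276, 0.001], [0.002, -0.001, -1.0]]
ft_force: [0.2, 0.2, -0.3]
finger_gap: 0.7
gripper_force: 0.0
```

Emit:
{"method": "send_rows", "body": {"slide": [[-0.001,0.004,0],[-0.001,0.004,0],[-0.001,0.003,0],[0,0.002,0],[0,0,0]], "roll": [0,0,0,0,0]}}

```text
t: 14.2
ee_pos: [504.7, -325.6, 46.9]
tool_rot: [[-0.276, 0.961, 0.0], [0.961, 0.276, -0.0], [-0.0, 0.0, -1.0]]
ft_force: [1.0, 0.8, -0.1]
finger_gap: 0.4
gripper_force: 0.0
```

Emit:
{"method": "send_rows", "body": {"slide": [[-0.0005,0.002,0],[-0.0005,0.002,0],[-0.0005,0.002,0],[-0.0005,0.002,0],[0,0,0]], "roll": [0,0,0,0,0]}}

```text
t: 14.82
ee_pos: [502.6, -317.6, 46.8]
tool_rot: [[-0.276, 0.961, -0.0], [0.961, 0.276, -0.0], [-0.0, -0.0, -1.0]]
ft_force: [0.4, -0.9, -0.2]
finger_gap: 0.6
gripper_force: 0.0
```

Emit:
{"method": "send_rows", "body": {"slide": [[-0.0005,0.001,0],[-0.0005,0.001,0],[0,0.001,0],[0,0.001,0],[0,0.001,0]], "roll": [0,0,0,0,0]}}

```text
t: 15.45
ee_pos: [501.4, -313.0, 46.9]
tool_rot: [[-0.276, 0.961, -0.0], [0.961, 0.276, -0.001], [-0.001, -0.001, -1.0]]
ft_force: [-0.7, -3.0, 0.4]
finger_gap: 0.4
gripper_force: 1.4
```

Emit:
{"method": "send_rows", "body": {"slide": [[-0.0005,0.0015,0],[-0.0005,0.0015,0],[-0.0005,0.0015,0],[0,0.0015,0],[0,0,0]], "roll": [0,0,0,0,0]}}

```text
t: 16.08
ee_pos: [500.1, -306.6, 46.9]
tool_rot: [[-0.276, 0.961, 0.0], [0.961, 0.276, 0.0], [0.0, 0.0, -1.0]]
ft_force: [-0.5, -2.9, 0.9]
finger_gap: 0.5
gripper_force: 1.2
```

Emit:
{"method": "send_rows", "body": {"slide": [[-0.0005,0.0015,0],[-0.0005,0.0015,0],[-0.0005,0.0015,0],[0,0.0015,0],[0,0,0]], "roll": [0,0,0,0,0]}}

```text
t: 16.7
ee_pos: [498.5, -300.5, 46.8]
tool_rot: [[-0.276, 0.961, -0.0], [0.961, 0.276, 0.0], [0.0, -0.0, -1.0]]
ft_force: [0.0, -1.9, 0.3]
finger_gap: 0.7
gripper_force: 1.0
```

```bash
python3 - <<'E'
from h import *
p,d=snap('side','side5'); q,_=snap('top','top5'); o=manip.get_obs(); print(o['t'],o['ee_pos'],o['ft_force'])
t=cv2.resize(q[190:265,295:415,::-1],None,fx=5,fy=5,interpolation=cv2.INTER_CUBIC)
cv2.imwrite('pics/c5.png',np.clip(t.astype(int)*1.4,0,255).astype('u1'))
E
```

```text
16.8 [ 498.52299444 -300.47922645   46.73778596] [ 0.22956576 -3.00791206  0.58207759]
```

View pics/c5.png

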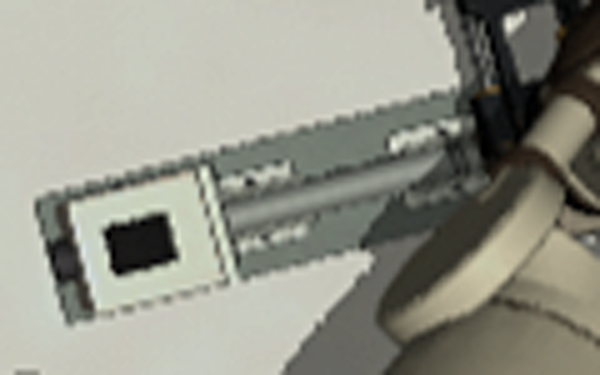

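The rod slides straight and its nose is now at the mouth, around crop (230,215). Friction is about 3 N. From here I'll feel for the stop in small steps.

Emit:
{"method": "send_rows", "body": {"slide": [[-0.0005,0.001,0],[0,0.001,0],[-0.0005,0.001,0],[0,0.001,0],[0,0,0]], "roll": [0,0,0,0,0]}}

```text
t: 17.42
ee_pos: [497.5, -296.6, 46.8]
tool_rot: [[-0.276, 0.961, -0.0], [0.961, 0.276, 0.0], [0.0, -0.0, -1.0]]
ft_force: [-0.1, -1.6, -0.2]
finger_gap: 0.3
gripper_force: 0.9
```

Emit:
{"method": "send_rows", "body": {"slide": [[0,0.0007,0],[-0.0005,0.0007,0],[0,0.0007,0],[0,0.0006,0],[0,0,0]], "roll": [0,0,0,0,0]}}

```text
t: 18.05
ee_pos: [497.1, -294.1, 46.9]
tool_rot: [[-0.276, 0.961, -0.0], [0.961, 0.276, -0.0], [-0.0, -0.0, -1.0]]
ft_force: [-0.7, -3.4, 0.4]
finger_gap: 0.4
gripper_force: 1.3
```

Emit:
{"method": "send_rows", "body": {"slide": [[0,0.0007,0],[-0.0005,0.0007,0],[0,0.0007,0],[0,0.0006,0],[0,0,0]], "roll": [0,0,0,0,0]}}

```text
t: 18.68
ee_pos: [496.6, -291.3, 46.8]
tool_rot: [[-0.276, 0.961, -0.0], [0.961, 0.276, -0.0], [0.0, -0.0, -1.0]]
ft_force: [-1.1, -3.9, 0.9]
finger_gap: 0.6
gripper_force: 1.4
```

Emit:
{"method": "send_rows", "body": {"slide": [[0,0.0006,0],[-0.0005,0.0006,0],[0,0.0006,0],[0,0.0002,0],[0,0,0]], "roll": [0,0,0,0,0]}}

```text
t: 19.3
ee_pos: [496.0, -289.2, 46.7]
tool_rot: [[-0.276, 0.961, -0.0], [0.961, 0.276, 0.0], [0.0, -0.0, -1.0]]
ft_force: [-0.2, -3.3, 1.2]
finger_gap: 0.4
gripper_force: 1.4
```

Emit:
{"method": "send_rows", "body": {"slide": [[0,0.0007,0],[-0.0005,0.0007,0],[0,0.0007,0],[0,0.0006,0],[0,0,0]], "roll": [0,0,0,0,0]}}

```text
t: 19.92
ee_pos: [495.5, -286.5, 46.8]
tool_rot: [[-0.276, 0.961, -0.0], [0.961, 0.276, 0.0], [0.0, -0.0, -1.0]]
ft_force: [0.5, -3.2, -0.4]
finger_gap: 0.5
gripper_force: 1.3
```

Emit:
{"method": "send_rows", "body": {"slide": [[0,0.0007,0],[-0.0007,0.0007,0],[0,0.0007,0],[0,0.0006,0],[0,0,0]], "roll": [0,0,0,0,0]}}

```text
t: 20.55
ee_pos: [494.8, -283.8, 46.8]
tool_rot: [[-0.276, 0.961, -0.0], [0.961, 0.276, 0.0], [0.0, -0.0, -1.0]]
ft_force: [-1.1, -2.6, -0.3]
finger_gap: 0.5
gripper_force: 1.1
```

Emit:
{"method": "send_rows", "body": {"slide": [[0,0.0007,0],[-0.0007,0.0007,0],[0,0.0007,0],[0,0.0006,0],[0,0,0]], "roll": [0,0,0,0,0]}}

```text
t: 21.18
ee_pos: [494.1, -281.1, 46.8]
tool_rot: [[-0.276, 0.961, -0.0], [0.961, 0.276, 0.0], [0.0, -0.0, -1.0]]
ft_force: [0.4, -2.9, -0.3]
finger_gap: 1.0
gripper_force: 1.0
```

Emit:
{"method": "send_rows", "body": {"slide": [[0,0.0007,0],[-0.0007,0.0007,0],[0,0.0007,0],[0,0.0006,0],[0,0,0]], "roll": [0,0,0,0,0]}}

```text
t: 21.8
ee_pos: [493.5, -278.5, 46.8]
tool_rot: [[-0.276, 0.961, -0.0], [0.961, 0.276, -0.0], [-0.0, -0.0, -1.0]]
ft_force: [0.1, -1.6, -0.4]
finger_gap: 0.1
gripper_force: 1.0
```

Emit:
{"method": "send_rows", "body": {"slide": [[0,0.0007,0],[-0.0007,0.0007,0],[0,0.0007,0],[0,0.0006,0],[0,0,0]], "roll": [0,0,0,0,0]}}

```text
t: 22.42
ee_pos: [492.7, -275.8, 46.8]
tool_rot: [[-0.276, 0.961, -0.0], [0.961, 0.276, -0.0], [-0.0, -0.0, -1.0]]
ft_force: [0.3, -2.6, -0.2]
finger_gap: 0.1
gripper_force: 1.2
```

Emit:
{"method": "send_rows", "body": {"slide": [[0,0.0007,0],[-0.0007,0.0007,0],[0,0.0007,0],[0,0.0006,0],[0,0,0]], "roll": [0,0,0,0,0]}}

```text
t: 23.05
ee_pos: [492.1, -273.3, 46.9]
tool_rot: [[-0.276, 0.961, 0.0], [0.961, 0.276, -0.0], [-0.0, -0.0, -1.0]]
ft_force: [-1.0, -2.7, 0.5]
finger_gap: 0.3
gripper_force: 1.7
```

Emit:
{"method": "send_rows", "body": {"slide": [[0,0.0006,0],[-0.0007,0.0006,0],[0,0.0006,0],[0,0.0006,0],[0,0,0]], "roll": [0,0,0,0,0]}}

```text
t: 23.68
ee_pos: [491.9, -271.6, 47.3]
tool_rot: [[-0.276, 0.961, 0.002], [0.961, 0.276, -0.002], [-0.002, 0.001, -1.0]]
ft_force: [0.7, -7.0, 0.0]
finger_gap: 0.3
gripper_force: 3.2
```

Emit:
{"method": "send_rows", "body": {"slide": [[0,0.0003,0],[0,0,0],[0,0,0],[0,0,0],[0,0,0]], "roll": [0,0,0,0,0]}}

```text
t: 24.3
ee_pos: [492.0, -271.5, 47.3]
tool_rot: [[-0.276, 0.961, 0.002], [0.961, 0.276, -0.002], [-0.003, 0.001, -1.0]]
ft_force: [0.2, -7.0, -0.3]
finger_gap: 0.5
gripper_force: 3.4
```

The force held at 7 N against about 3 N of friction and the motion was blocked, so the stop is reached. I'll back off gently along the groove and then lift.

Emit:
{"method": "send_rows", "body": {"slide": [[0,-0.0007,0],[0,-0.0007,0],[0.0005,-0.001,0],[0.0005,-0.0015,0],[0.0005,-0.002,0]], "roll": [0,0,0,0,0]}}

```text
t: 24.92
ee_pos: [492.5, -275.4, 46.2]
tool_rot: [[-0.276, 0.961, -0.001], [0.961, 0.276, 0.002], [0.002, -0.0, -1.0]]
ft_force: [-0.2, -0.2, -0.5]
finger_gap: 0.3
gripper_force: 0.0
```

Emit:
{"method": "send_rows", "body": {"slide": [[0.002,-0.006,0],[0.003,-0.01,0.005],[0.003,-0.01,0.02],[0,0,0.03],[0,0,0.03]], "roll": [0,0,0,0,0]}}

```text
t: 25.55
ee_pos: [501.0, -303.1, 133.0]
tool_rot: [[-0.276, 0.961, 0.0], [0.961, 0.276, -0.0], [-0.0, 0.0, -1.0]]
ft_force: [-0.3, -0.5, 0.9]
finger_gap: 0.8
gripper_force: 0.0
```

Emit:
{"method": "send_rows", "body": {"slide": [[0,-0.03,0.02],[0,-0.04,0],[0,-0.04,0],[0,-0.03,0],[0,0,0]], "roll": [0,0,0,0,0]}}

```text
t: 26.18
ee_pos: [500.4, -444.7, 152.0]
tool_rot: [[-0.274, 0.962, 0.0], [0.962, 0.274, -0.001], [-0.001, 0.0, -1.0]]
ft_force: [0.5, 0.4, 0.3]
finger_gap: 0.2
gripper_force: 0.0
```

```bash
python3 - <<'E'
from h import *
p,d=snap('side','side6'); q,_=snap('top','top6'); o=manip.get_obs(); print(o['t'],o['ee_pos'],o['ft_force'])
t=cv2.resize(q[190:265,295:415,::-1],None,fx=5,fy=5,interpolation=cv2.INTER_CUBIC)
s=cv2.resize(p[125:205,255:345,::-1],None,fx=4,fy=4,interpolation=cv2.INTER_CUBIC)[:220]
O=np.zeros((600,600,3),'u1');O[:375]=t;O[380:600,:360]=s
cv2.imwrite('pics/c6.png',np.clip(O.astype(int)*1.4,0,255).astype('u1'))
E
```

```text
26.275 [ 500.82903277 -442.1575584   151.73844726] [ 0.42255194 -0.30128062  0.30373134]
```

View pics/c6.png

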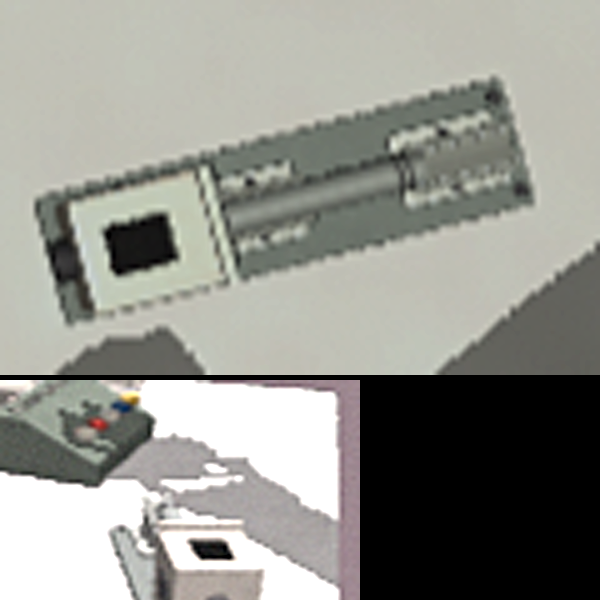

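The rod sits straight in the groove with its nose in the head. The tail ring is at crop (412,173), which puts the nose about 30 mm inside, within the 13–37 mm range for the stop. The gripper is clear.

```bash
python3 -c "
from cell import manip
print(manip.hand_in())"
```

```text
the job is handed in; nothing more can be done
None
```

I laid the rod in the groove, let go, pushed it until the stop pushed back at about 7 N (some 3 N of that friction), backed the gripper clear and handed the job in at about 26 s; no verdict came back.

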